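Unpin the sample carrier and take it out of its dock

ROBOT

A 6-joint arm with a two-finger parallel gripper is mounted at the origin on the work surface. World frame = base frame: x ahead of the robot, y to its left, z up, the work surface at z = 0. Lengths are in m, angles in rad, forces in N, time in s.
With the tool pointing down it reaches from about 0.3 to 0.875 m from the base axis. Payload 6.4 kg.
Tool frame: the origin (TCP) lies midway between the tips of the shut fingers; the grasp point (between the pads) lies 19 mm behind it; x points along the fingers, y is the direction in which the jaws open and shut, and the axes are right-handed (so a half turn about x gives the same grasp; the last joint's range is limited). The gripper opens to 85 mm and grips with 20 to 120 N. Pads are 22 mm wide; open, the fingers measure 114 mm over their backs; the gripper's body (76 mm by 85 mm) begins 54 mm behind the grasp point. The pads swing forward as they close: fully open they stand 13 mm farther back than shut.
Start: joints at [1.037, 0.181, 1.607, -0, 1.354, -0.206], TCP at [0.185, 0.544, 0.231] pointing down, gripper open.
Joint ranges: [-2.99, 2.99], [-0.89, 2.07], [0.3, 2.58], [-1.14, 4.28], [0, 2.63], [-3.12, 3.12]. Speed limits (rad/s): [2.57, 2.57, 3.01, 3.14, 3.14, 3.14].

INTERFACE

Orientations are given as [roll, pitch, yaw] about the fixed x, y, z axes, in that order (R = Rz(yaw) Ry(pitch) Rx(roll)).
In Python, from plant import bot gives the robot as it stands. Calls block until the motion is done:
- bot.movep(position, orientation): joint-space move of the TCP to a pose.
- bot.move_linear(position, vel=0.15, rotation=None, force_limit=None): straight line of the TCP; rotation=None keeps the orientation; vel is the mean speed in m/s. With force_limit (N) it stops when the force on the tool has changed by that much, and returns True; else False.
- bot.goto_joints(angles): joint-space move.
- bot.grip(opening, f_grip=None): opening from 0.0 (shut) to 1.0 (fully open); f_grip is the grip in N (None keeps the last); returns when the fingers have stopped.
- bot.hold(seconds).
- bot.solve_ik(position, orientation): joint angles nearest the present ones, or None.
- bot.get_image(name): name is "side" or "top"; returns a dict with "frame" (384x512x3 uint8, blue, green, red), "camera_matrix" (3x3 intrinsics, pixels), "distortion" ([k1, k2, p1, p2, k3] as OpenCV has them; the pictures are not rectified), "origin" and "rotation" of the camera in the world. Camera axes: x right, y up, looking along -z (the intrinsics and any distortion apply to the point x, -y, -z); pixel columns grow to the right and rows downward; lengths in m; the calibration is good to about 2 mm. A picture is of the moment at which its call begins. There is no depth.
A pose or a line that the arm cannot do raises bot.PlanningError and nothing moves.
- bot.hand_in(): hands the job in, once; it reports no verdict.
Readings, each from a call of its own:
- bot.get_time_s(): time.
- bot.get_joint_pos(): joint angles.
- bot.get_joint_velocities(): joint speeds.
- bot.get_joint_torque(): joint torques, N m.
- bot.get_position(): TCP position.
- bot.get_ee_rot(): TCP orientation.
- bot.get_contact_force(): force on the tool from outside, world axes, zero at the start.
- bot.get_moment(): the same for the moment, N m.
- bot.get_grip_width(): opening from 0.0 (shut) to 1.0 (fully open).
Only numpy, scipy, OpenCV 4.12 (cv2) and the standard library are available. Lean on these libraries where they do the work, as an engineer would, in place of code of your own. Each camera call takes 0.05 s, during which the arm holds its last target.

TASK

Unlock the sample carrier: pull the dock's sprung index plunger out along its slanted axis, give it a quarter turn so that it stays out, and let go. Then slide the carrier out from under the bridge and set it down (do not drop it) upright and flat inside the empty steel tray, with the plunger left latched open and the other things on the bench left alone.

Things in the scene. Friction and masses are not known exactly. Their poses are not given: they have to be found in the camera images.
- dock: Fixed grey dock: a bed 165 x 116 mm whose upper face is 10 mm above the bench, an aluminium bridge across its back end, and two guide walls 8 mm high beside the carrier's block (2 mm play each side). Origin on the bench under the middle of the block of the docked carrier; x along the bed towards the bridge, z up.
- bridge (a point): Middle of the bridge's top, 40 mm above the bench; axes as the dock's. The bridge spans x from 52 to 96 mm of the dock, is 84 mm wide, its underside 22 mm above the bench. The carrier's tongue lies under it with 2 mm to spare, so the docked carrier cannot be lifted: it comes out by sliding along the dock's -x. Slid 40 mm or more, it is clear and can be lifted straight up.
- plunger_pull (a joint): Sprung index plunger on the bridge: travel (m) outward along its axis; 0 = home, its steel pin locks the carrier's tongue; 0.017 = pulled to its stop. Spring 4.5 N at home, 9 N at 13 mm. A cross pin in a slot of the dark collar lets the knob turn only when pulled 13 mm or more; turned over 0.5 rad and let go, the plunger stays out at 13 mm. Bar and pin weigh 0.1 kg.
- plunger_seat (a point): Point on the plunger's axis low inside the bridge, 15 mm above the bench, at the dock's (70, 0) mm; fixed to the dock. Its z axis is the plunger's outward axis, which leans 35 degrees from vertical towards the dock's +y; its x is the dock's x. The square dark collar (28 x 28 mm) ends 50 mm out along the axis; the knob bar spans 60 to 86 mm out at home.
- plunger_turn (a joint): Turn of the plunger's knob about its axis, rad; 0 = home (bar along the dock's x), stops at +1.62 and -1.62. Either way latches; positive is counter-clockwise seen from the knob's outer end. Give it a full quarter turn (1.57).
- knob_grip (a point): Grip point of the plunger's black bar knob: 44 mm long, 12 mm thick, 26 mm high along the plunger's axis. The point lies on the axis, 10 mm below the bar's outer end, 76 mm out from plunger_seat and 77 mm above the bench at home; it moves and turns with the knob. Axes: z outward along the plunger's axis, x along the bar's length, y across its thickness (the way to grip).
- carrier: Loose aluminium sample carrier, 0.3 to 0.5 kg: a block 90 x 80 x 22 mm with rows of wells and, at its +x end, a tongue 42 mm long, 40 mm wide, 10 mm thick with a window for the pin. Origin under the middle of the block; x towards the tongue, z up. Overall x from -45 to +87 mm, y from -40 to +40 mm, 62 mm high. Docked, its axes are the dock's.
- carrier_grip (a point): Middle of the carrier's grey handle bar, 53 mm above the carrier's underside, over the middle of the block: bar 50 mm long along the carrier's x, 14 mm thick along its y, 18 mm high, on two posts 22 mm high above the block. Axes as the carrier's.
- carrier_mid (a point): Middle of the carrier's whole length on its underside, 21 mm from its origin towards the tongue. This is the point to bring over the tray's middle.
- tray: Fixed empty shallow open tray of plain steel, 215 mm along its x, 150 mm along its y, 16 mm high, walls 4 mm; the only empty tray, to the left or the right of the dock. Origin under its centre on the bench; z up. The inner floor lies 4 mm above the bench. The carrier fits lengthwise along the tray's x, either way round.
- freezer_box: Fixed closed card storage box, 138 x 138 mm, 43 mm high, on the other side of the dock from the tray. Origin under its centre. Not part of the job.
- reagent_bottle: Amber bottle, 64 mm across, 120 mm tall; bystander. Origin under its centre.
- dish_stack: Stack of flat round dishes, 90 mm across, 48 mm tall; bystander. Origin under its centre.
- tube_rack: White open rack of capped tubes, 150 x 55 mm, 64 mm tall; bystander. Origin under its centre.
- beaker: Glass beaker, 68 mm across, 75 mm tall; bystander. Origin under its centre.
- tip_box: Closed box, 120 x 85 mm, 65 mm tall; bystander. Origin under its centre.
- weigh_dish: Small white bowl, 70 mm across, 18 mm tall; bystander. Origin under its centre.
There are look-alikes about, which are no part of the job. What is shaped like the dock but green or purple is not meant.

How it is judged:
On the way, in this order (a step that is already met when the one before it is completed fails the run):
1. the plunger is pulled out, turned at least 70 degrees and let go, and stays out, the carrier still docked (value of joint plunger_pull above 0.011 m and (value of joint plunger_turn above 1.2 rad or value of joint plunger_turn below -1.2 rad) and contact force between the fingers and dock below 0.1 N and distance between carrier and dock below 0.02 m), for 0.2 s.
2. the carrier is out from under the bridge and lifted clear of the dock (value of joint plunger_pull above 0.011 m and (value of joint plunger_turn above 1.2 rad or value of joint plunger_turn below -1.2 rad) and z of carrier in the frame of dock above 0.04 m), for 0.1 s.
At the end, for the whole second after the job is handed in: The carrier lies flat (within 3 degrees) and at rest on the tray's floor, its middle within 45 mm (tray x) and 40 mm (tray y) of the tray's centre, released; the plunger is still out (over 11 mm) and turned at least 70 degrees either way (value of joint plunger_pull above 0.011 m and (value of joint plunger_turn above 1.2 rad or value of joint plunger_turn below -1.2 rad) and x of carrier_mid in the frame of tray between -0.045 and 0.045 m and y of carrier_mid in the frame of tray between -0.04 and 0.04 m and z of carrier_mid in the frame of tray below 0.009 m and angle between carrier's own z axis and vertical below 0.06 rad and linear speed of carrier below 0.02 m/s and contact force between the fingers and carrier below 0.1 N); the robot touches nothing.
It fails at once if the carrier is dropped: out of the gripper and moving faster than 0.45 m/s (a fall of more than about 1 cm) (linear speed of carrier above 0.45 m/s and contact force between the fingers and carrier below 0.1 N).
It fails at once if a bystander (bottle, dishes, rack, beaker, tip box, small bowl) is shifted more than 30 mm (distance of any of reagent_bottle, dish_stack, tube_rack, beaker, tip_box, weigh_dish from where it was at the start of the episode above 0.03 m).
It also fails if it takes over 64 s, if anything falls off the work surface, if the arm or the gripper's body presses on something with over 40 N, if the wrist force passes 120 N, or if a joint passes its speed limit or range.

## Working session

There is one attempt and no reset: what is moved stays moved. The work goes in short steps, each a Python script; the robot and the scene stay as the last script left them, time stands still between calls to the robot, and variables do not carry over. Pictures are saved under pics/ and viewed, and the job is handed in when it is done.

```bash
mkdir -p pics; ls; python3 - <<'E'
from plant import bot
import cv2,pickle
for n in("side","top"):
    d=bot.get_image(n); cv2.imwrite(f"pics/{n}0.png",d["frame"]); pickle.dump(d,open(f"{n}0.pkl","wb"))
    print(n,d["camera_matrix"],d["distortion"],d["origin"],d["rotation"])
print(bot.get_time_s(),bot.get_position(),bot.get_ee_rot())
E
```

```text
pics
side [[359.33393528   0.         258.18165266]
 [  0.         359.33393528 194.05162235]
 [  0.           0.           1.        ]] [0.02091507 0.         0.         0.         0.        ] [ 0.28757517 -0.81156809  1.03252709] [ 0.68769065  0.01815593 -0.28711251]
top [[435.33321196   0.         257.92886222]
 [  0.         435.33321196 187.38534457]
 [  0.           0.           1.        ]] [0.02750886 0.         0.         0.         0.        ] [ 0.40726567 -0.01638416  1.59092864] [ 0.06374097 -0.01284652 -1.5585827 ]
0.1 [0.18486751 0.54397125 0.23049083] [-1.78930436  1.56927541 -2.11713449]
```

View pics/side0.png

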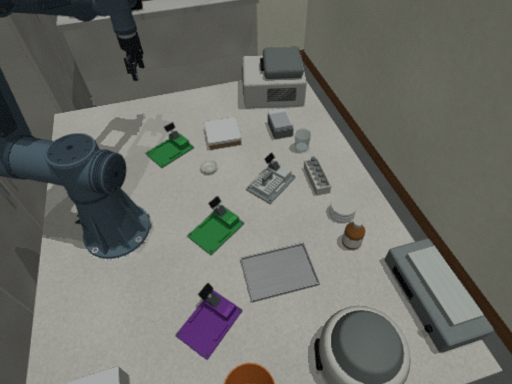

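View pics/top0.png

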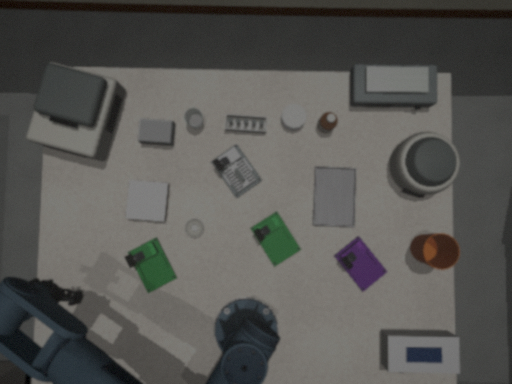

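The grey dock with the carrier is at top (237,170) and side (270,180). Three things could be mistaken for it:
- green dock at top (150,265), side (170,148)
- green dock at top (276,238), side (217,228)
- purple dock at top (360,263), side (210,322)

The empty steel tray is at top (334,196). The freezer box is at top (148,201). Next I'll check close crops.

```bash
cat > h.py <<'E'
import numpy as np,cv2,pickle
from scipy.spatial.transform import Rotation as R
def cam(d):
    Rm=R.from_euler('xyz',d["rotation"]).as_matrix()
    C=Rm@np.diag([1,-1,-1]) # cv cam->world
    return np.array(d["camera_matrix"]),np.array(d["distortion"],float),np.array(d["origin"]),C
def proj(d,P):
    K,D,o,C=cam(d)
    rv=cv2.Rodrigues(C.T)[0]; t=-C.T@o
    return cv2.projectPoints(np.atleast_2d(np.array(P,float)),rv,t,K,D)[0].reshape(-1,2)
def ray(d,uv,z):
    K,D,o,C=cam(d)
    n=cv2.undistortPoints(np.array(uv,float).reshape(-1,1,2),K,D).reshape(-1,2)
    v=np.c_[n,np.ones(len(n))]@C.T
    z=np.broadcast_to(z,len(n))
    return o+v*((z-o[2])/v[:,2])[:,None]
def crop(f,x0,y0,x1,y1,s,name):
    c=cv2.resize(f[y0:y1,x0:x1],None,fx=s,fy=s,interpolation=cv2.INTER_CUBIC)
    cv2.imwrite(name,c)
E
python3 - <<'E'
from h import *
t=pickle.load(open("top0.pkl","rb"));s=pickle.load(open("side0.pkl","rb"))
print(proj(t,[[.185,.544,.231],[0,0,0]]),proj(s,[[.185,.544,.231],[0,0,0]]))
for n,uv in dict(dock=(237,170),tray=(334,196),fbox=(148,201),rack=(246,125),bottle=(328,122),dish=(293,118),beaker=(195,120),bowl=(194,228)).items(): print(n,ray(t,[uv],0.02)[0].round(3))
crop(t["frame"],200,135,275,205,8,"pics/ct.png")
crop(s["frame"],235,140,310,210,8,"pics/cs.png")
crop(t["frame"],300,155,370,235,7,"pics/ctray.png")
E
```

```text
[[ 67.55045101 286.14411654]
 [246.24233859 329.30434011]] [[140.38417737  76.18450981]
 [117.45121603 229.4967721 ]]
dock [0.57  0.041 0.02 ]
tray [ 0.48  -0.311  0.02 ]
fbox [0.454 0.359 0.02 ]
rack [0.735 0.011 0.02 ]
bottle [ 0.751 -0.288  0.02 ]
dish [ 0.763 -0.16   0.02 ]
beaker [0.751 0.197 0.02 ]
bowl [0.359 0.192 0.02 ]
```

View pics/ct.png

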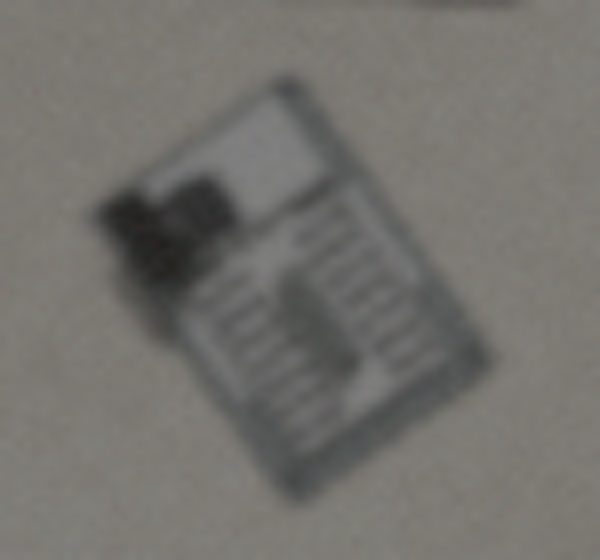

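View pics/cs.png

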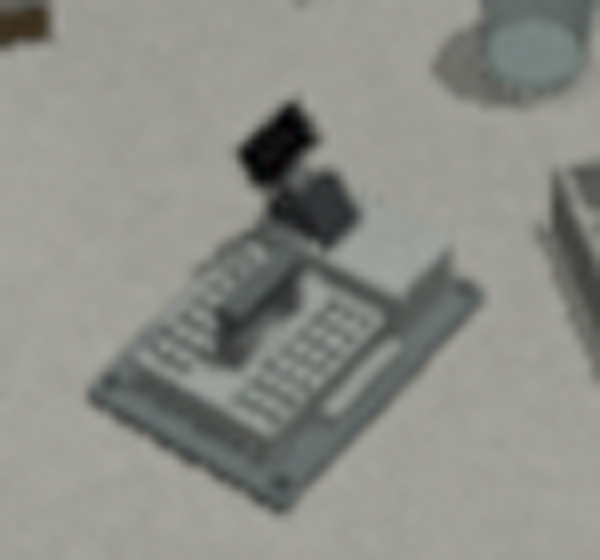

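View pics/ctray.png

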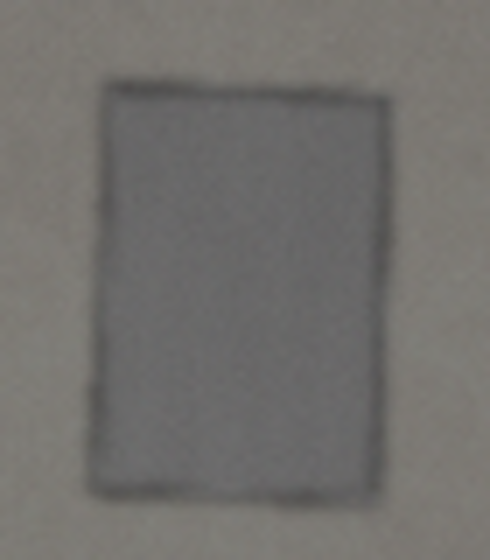

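```bash
cat > fit.py <<'E'
from h import *
from scipy.optimize import least_squares
t=pickle.load(open("top0.pkl","rb"));s=pickle.load(open("side0.pkl","rb"))
def T(p): 
    a,x,y=p[2],p[0],p[1]
    return lambda q: np.atleast_2d(q)@np.array([[np.cos(a),np.sin(a),0],[-np.sin(a),np.cos(a),0],[0,0,1]])+[x,y,0]
px=lambda c,x0,y0:(np.array(c)+.5)/8-.5+np.array([x0,y0])
u=np.array([0,np.sin(np.radians(35)),np.cos(np.radians(35))]); seat=np.array([.07,0,.015])
if __name__=="__main__":
    obs=[]
    def model(p):
        b=p[3]; f=T(p); e=[]
        for d,q,c in [
          (t,[b,.058,.005],px((297,503),200,135)),(t,[b,-.058,.005],px((490,362),200,135)),(t,[b+.165,-.058,.005],px((288,78),200,135)),
          (s,[b,.058,.005],px((92,393),235,140)),(s,[b,-.058,.0],px((285,512),235,140)),(s,[b+.165,-.058,.008],px((482,297),235,140)),
          (s,[.052,-.042,.04],px((400,300-22),235,140)),(s,[.096,-.042,.04],px((452,243),235,140)),
          (s,seat+u*.073,px((279,144),235,140)),(s,[-.025,0,.062],px((226,320),235,140)),
          ]:
            e.append(proj(d,f(q))[0]-c)
        return np.array(e)
    r=least_squares(lambda p:model(p).ravel(),[.57,.04,.6,-.065],loss='soft_l1',x_scale=[.1,.1,1,.1])
    print(r.x,np.degrees(r.x[2])); print(model(r.x).round(2))
    np.save("dock.npy",r.x)
E
cat > ov.py <<'E'
from fit import *
def boxlines(lo,hi,f):
    P=np.array([[x,y,z] for x in(lo[0],hi[0]) for y in (lo[1],hi[1]) for z in (lo[2],hi[2])]);P=f(P)
    return [(P[i],P[j]) for i in range(8) for j in range(i) if bin(i^j).count('1')==1]
def dockmodel(p,carrier=None,pull=0,turn=0):
    f=T(p);b=p[3];L=[]
    L+=[(x,(255,80,0)) for x in boxlines([b,-.058,0],[b+.165,.058,.01],f)]
    L+=[(x,(0,255,0)) for x in boxlines([.052,-.042,.022],[.096,.042,.04],f)]
    g=T(carrier) if carrier is not None else f; zc=.01 if carrier is None else carrier[3]
    L+=[(x,(0,0,255)) for x in boxlines([-.045,-.04,zc],[.045,.04,zc+.022],g)]
    L+=[(x,(0,255,255)) for x in boxlines([-.025,-.007,zc+.044],[.025,.007,zc+.062],g)]
    A=np.array([[1,0,0],[0,u[2],-u[1]],u]) # rows axes x,y,z
    c,s_=np.cos(turn),np.sin(turn)
    B=np.array([c*A[0]+s_*A[1],-s_*A[0]+c*A[1],A[2]])
    L+=[(x,(255,0,255)) for x in boxlines([-.022,-.006,.06+pull],[.022,.006,.086+pull],lambda q:f(q@B+seat))]
    L+=[(x,(255,255,0)) for x in boxlines([-.014,-.014,.03],[.014,.014,.05],lambda q:f(q@A+seat))]
    return L
def draw(d,L,x0,y0,x1,y1,s,name):
    c=cv2.resize(d["frame"][y0:y1,x0:x1],None,fx=s,fy=s,interpolation=cv2.INTER_CUBIC)
    for (a,b),col in L:
        q=(proj(d,[a,b])-[x0,y0]+.5)*s-.5
        cv2.line(c,*[tuple(int(v) for v in k.round()) for k in q],col,1,cv2.LINE_AA)
    cv2.imwrite(name,c)
E
python3 fit.py; python3 - <<'E'
from ov import *
p=np.load("dock.npy");L=dockmodel(p)
draw(t,L,200,135,275,205,8,"pics/ot.png");draw(s,L,235,140,310,210,8,"pics/os.png")
a=cv2.imread("pics/ot.png");b=cv2.imread("pics/os.png")
E
```

```text
[ 0.55248044  0.03281121  0.63442676 -0.06111269] 36.34997570215846
[[-0.53  0.59]
 [ 1.21 -0.26]
 [ 0.24 -1.2 ]
 [-1.09 -0.05]
 [-0.19  0.4 ]
 [ 0.45 -1.31]
 [-0.09  1.7 ]
 [ 0.02 -0.87]
 [-0.28 -0.4 ]
 [ 0.2  -0.01]]
```

View pics/ot.png

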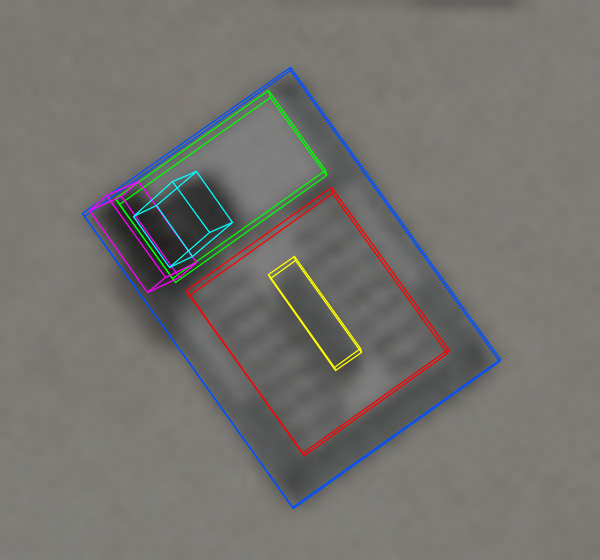

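View pics/os.png

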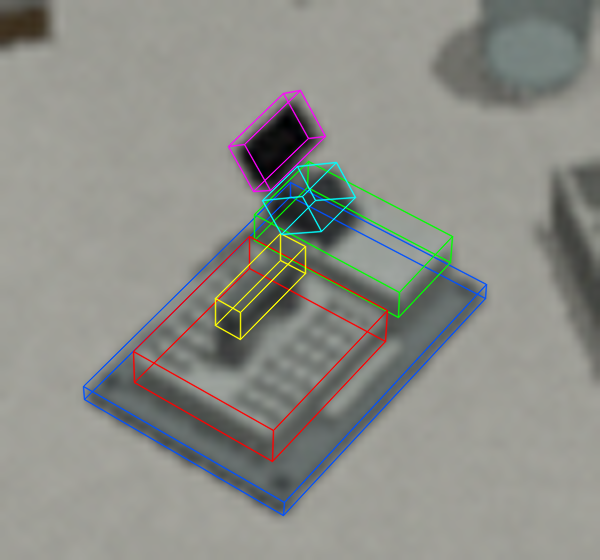

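```bash
python3 - <<'E'
from h import *
t=pickle.load(open("top0.pkl","rb"));s=pickle.load(open("side0.pkl","rb"))
def en(d,x0,y0,x1,y1,k,n):
    c=d["frame"][y0:y1,x0:x1].astype(float);lo,hi=np.percentile(c,1),np.percentile(c,99.5)
    c=np.clip((c-lo)/(hi-lo),0,1)*255
    c=cv2.resize(c.astype(np.uint8),None,fx=k,fy=k,interpolation=cv2.INTER_CUBIC)
    for i in range(x0,x1,5): cv2.putText(c,str(i),(int((i-x0+.5)*k),8),0,.3,(0,0,255)); c[:,int((i-x0+.5)*k)]=c[:,int((i-x0+.5)*k)]*.7
    for i in range(y0,y1,5): cv2.putText(c,str(i),(0,int((i-y0+.5)*k)),0,.3,(0,0,255)); c[int((i-y0+.5)*k)]=c[int((i-y0+.5)*k)]*.7
    cv2.imwrite(n,c)
en(t,208,141,264,201,10,"pics/et.png");en(s,243,148,299,207,10,"pics/es.png")
E
```

```text
(no output)
```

View pics/et.png

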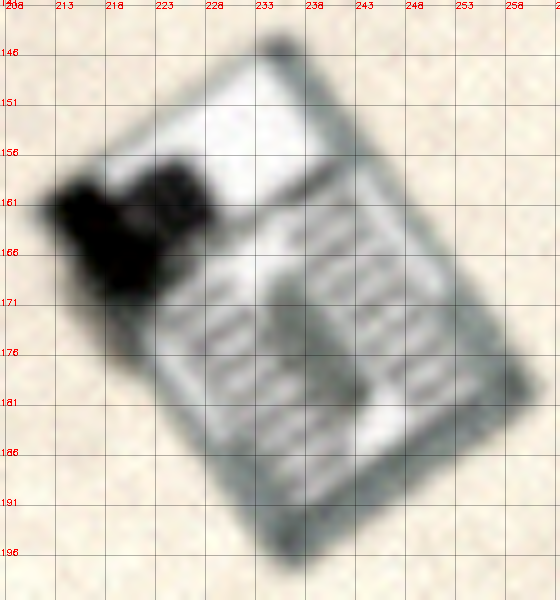

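View pics/es.png

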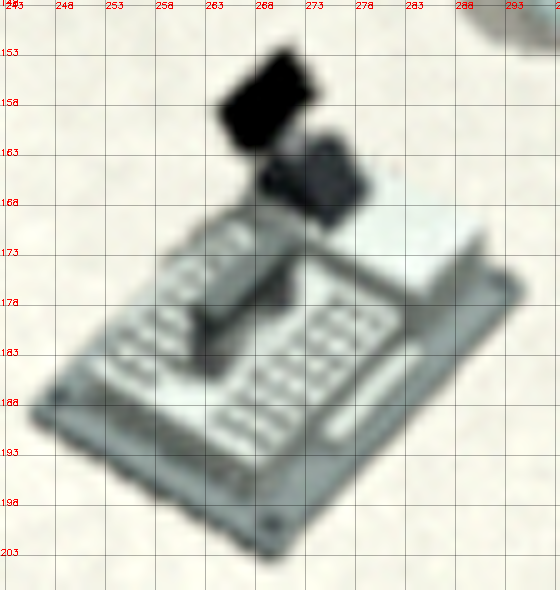

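```bash
cat > fit2.py <<'E'
from fit import *
pt=lambda X,Y:np.array([208+X/10-.5,141+Y/10-.5]); ps=lambda X,Y:np.array([243+X/10-.5,148+Y/10-.5])
def obs(b): return [
 ('bed-yb',t,[b+.165,-.058,.005],pt(283,40)),('bed-yf',t,[b,-.058,.005],pt(535,392)),('bed+yf',t,[b,.058,.005],pt(290,565)),
 ('hand',t,[0,0,.072],pt(320,342)),('blk+yf',t,[-.045,.04,.032],pt(285,508)),('blk-yf',t,[-.045,-.04,.032],pt(482,385)),
 ('brf',t,[.052,-.042,.04],pt(328,150)),
 ('s bed+yf',s,[b,.058,.005],ps(30,415)),('s bed-yf',s,[b,-.058,0],ps(272,562)),('s bed-yb',s,[b+.165,-.058,.006],ps(524,290)),
 ('s knob',s,seat+u*.073,ps(269,101)),('s brb',s,[.096,-.042,.04],ps(485,235)),('s brf',s,[.052,-.042,.04],ps(425,300)),
 ('s blk-yf',s,[-.045,-.04,.032],ps(252,473)),('s blk+yf',s,[-.045,.04,.032],ps(93,372)),('s blk-yb',s,[.045,-.04,.032],ps(408,315)),
 ('s hf',s,[-.025,0,.072],ps(210,308))]
def model(p,off=True):
    f=T(p); o=obs(p[3]); e=[]
    for n,d,q,c in o:
        e.append(proj(d,f(q))[0]-c-(p[4:6] if d is t else p[6:8]))
    return np.array(e)
if __name__=="__main__":
  for free in (0,1):
    if free: fun=lambda p:np.r_[model(p).ravel(),p[4:]/1.0]
    else: fun=lambda p:np.r_[model(np.r_[p[:4],0,0,0,0]).ravel(),p[4:]]
    r=least_squares(fun,[.57,.04,.6,-.065,0,0,0,0],loss='soft_l1')
    print(r.x.round(4),np.degrees(r.x[2]))
    for o,e in zip(obs(0),model(r.x)): print(o[0],e.round(2))
    np.save(f"dock{free}.npy",r.x)
E
python3 fit2.py;python3 - <<'E'
from ov import *
p=np.load("dock0.npy");L=dockmodel(p)
draw(t,L,208,141,264,201,10,"pics/ot2.png");draw(s,L,243,148,299,207,10,"pics/os2.png")
a=cv2.imread("pics/ot2.png");b=cv2.imread("pics/os2.png")
h=max(len(a),len(b));P=lambda i:cv2.copyMakeBorder(i,0,h-len(i),0,0,0)
cv2.imwrite("pics/o2.png",cv2.resize(np.hstack([P(a),P(b)]),(800,int(800*h/1120))))
E
```

```text
[ 0.5513  0.0307  0.6212 -0.059   0.      0.      0.      0.    ] 35.591072916762506
bed-yb [ 0.67 -1.57]
bed-yf [1.19 0.01]
bed+yf [-0.41  0.85]
hand [-0.1 -0.9]
blk+yf [1.71 0.17]
blk-yf [ 0.33 -0.24]
brf [0.73 0.62]
s bed+yf [-0.38 -0.45]
s bed-yf [0.2  0.43]
s bed-yb [ 0.71 -0.37]
s knob [-0.1   0.03]
s brb [ 0.17 -1.25]
s brf [-0.59 -0.85]
s blk-yf [ 0.58 -0.95]
s blk+yf [-0.84 -0.94]
s blk-yb [-0.5  -0.03]
s hf [-0.74 -0.15]
[ 0.5514  0.0313  0.6223 -0.0591  0.3422 -0.0908 -0.1768 -0.5131] 35.655233918263235
bed-yb [ 0.14 -1.47]
bed-yf [0.71 0.08]
bed+yf [-0.88  0.94]
hand [-0.61 -0.84]
blk+yf [1.22 0.24]
blk-yf [-0.18 -0.19]
brf [0.2  0.68]
s bed+yf [-0.24 -0.02]
s bed-yf [0.35 0.83]
s bed-yb [0.82 0.02]
s knob [0.03 0.42]
s brb [ 0.29 -0.88]
s brf [-0.45 -0.47]
s blk-yf [ 0.75 -0.57]
s blk+yf [-0.69 -0.54]
s blk-yb [-0.36  0.35]
s hf [-0.58  0.24]
```

View pics/o2.png

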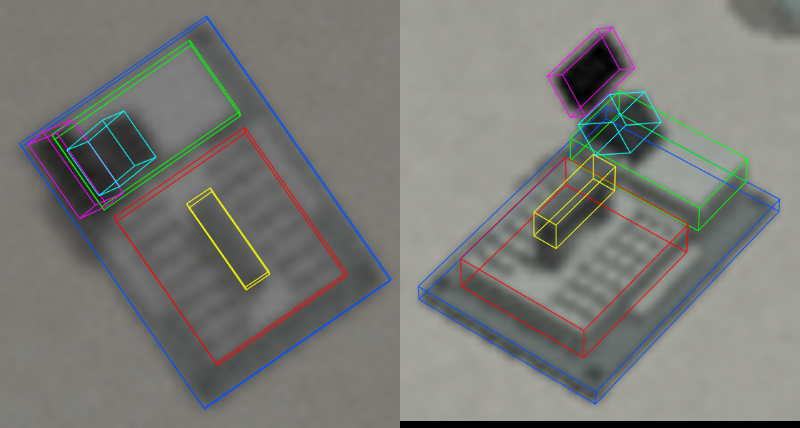

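```bash
cat > g.py <<'E'
from h import *
p=np.load("dock1.npy") if 0 else np.load("dock0.npy")
DX,DY,YAW=p[:3]
Rd=R.from_euler('z',YAW).as_matrix(); Od=np.array([DX,DY,0])
A=np.radians(35); ul=np.array([0,np.sin(A),np.cos(A)]); kl=np.array([0,np.cos(A),-np.sin(A)])
U=Rd@ul; KX=Rd@[1,0,0]; KY=Rd@kl; SEAT=Od+Rd@[.07,0,.015]
def knob_rot(turn,flip=1):
    y=(np.cos(turn)*KY-np.sin(turn)*KX)*flip   # knob y rotated by turn about U
    x=-U; return R.from_matrix(np.c_[x,y,np.cross(x,y)]).as_euler('xyz')
def knob_tcp(out): # TCP so that grasp point is at 'out' along axis
    return SEAT+U*(out-.019)
def down_rot(yaw,flip=1): # tool y along direction yaw+90
    x=np.array([0,0,-1.]); y=flip*np.array([-np.sin(yaw),np.cos(yaw),0]); return R.from_matrix(np.c_[x,y,np.cross(x,y)]).as_euler('xyz')
E
python3 - <<'E'
from plant import bot
from g import *
from scipy.optimize import least_squares
print(KY,KX,U,knob_tcp(.076))
for fl in (1,-1):
  for turn in (0,1.57,-1.57):
    for out in (.076,.091,.18):
      q=bot.solve_ik(knob_tcp(out),knob_rot(turn,fl)); print(fl,turn,out,None if q is None else np.round(q,2))
t=pickle.load(open("top0.pkl","rb"));s=pickle.load(open("side0.pkl","rb"))
c=(np.array([(105,85),(390,97),(380,503),(92,495)])+.5)/7-.5+[300,155]
P=ray(t,c,.016);print(P.round(4));m=P.mean(0);print(m);d=P[0]+P[1]-P[2]-P[3];print(np.degrees(np.arctan2(d[1],d[0])),np.linalg.norm(P[0]-P[3]),np.linalg.norm(P[0]-P[1]))
crop(s["frame"],235,235,325,305,8,"pics/cst.png")
yaw=np.arctan2(d[1],d[0])
for fl in(1,-1):
  for y,pos in ((YAW,Od+[0,0,.047]),(YAW,Od+[0,0,.25]),(yaw,m+[-.021,0,.047]),(yaw+np.pi,m+[.021,0,.047])):
    q=bot.solve_ik(pos,down_rot(y,fl)); print(fl,round(y,2),None if q is None else np.round(q,2))
E
```

```text
[-0.47674344  0.66612744 -0.57357644] [0.81319145 0.58199628 0.        ] [-0.33381935  0.46642745  0.81915204] [0.58916766 0.09806428 0.06169167]
1 0 0.076 [ 0.25  0.43  1.82 -0.81  0.83 -1.39]
1 0 0.091 [ 0.27  0.4   1.82 -0.79  0.86 -1.4 ]
1 0 0.18 [ 0.36  0.27  1.81 -0.71  1.01 -1.45]
1 1.57 0.076 [ 0.25  0.43  1.82 -0.81  0.83 -2.96]
1 1.57 0.091 [ 0.27  0.4   1.82 -0.79  0.86 -2.97]
1 1.57 0.18 [ 0.36  0.27  1.81 -0.71  1.01 -3.02]
1 -1.57 0.076 [ 0.25  0.43  1.82 -0.81  0.83  0.18]
1 -1.57 0.091 [ 0.27  0.4   1.82 -0.79  0.86  0.17]
1 -1.57 0.18 [ 0.36  0.27  1.81 -0.71  1.01  0.12]
-1 0 0.076 [ 0.25  0.43  1.82 -0.81  0.83  1.75]
-1 0 0.091 [ 0.27  0.4   1.82 -0.79  0.86  1.74]
-1 0 0.18 [ 0.36  0.27  1.81 -0.71  1.01  1.69]
-1 1.57 0.076 [ 0.25  0.43  1.82 -0.81  0.83  0.18]
-1 1.57 0.091 [ 0.27  0.4   1.82 -0.79  0.86  0.17]
-1 1.57 0.18 [ 0.36  0.27  1.81 -0.71  1.01  0.12]
-1 -1.57 0.076 [ 0.25  0.43  1.82 -0.81  0.83 -2.97]
-1 -1.57 0.091 [ 0.27  0.4   1.82 -0.79  0.86 -2.98]
-1 -1.57 0.18 [ 0.36  0.27  1.81 -0.71  1.01 -3.03]
[[ 0.5861 -0.2407  0.016 ]
 [ 0.5818 -0.389   0.016 ]
 [ 0.3714 -0.3834  0.016 ]
 [ 0.3736 -0.2348  0.016 ]]
[ 0.47821481 -0.31195379  0.016     ]
-1.5644447120262275 0.2126421794944169 0.14838429373748868
1 0.62 [-0.16  0.37  1.79 -0.    0.98 -2.35]
1 0.62 [-0.16  0.11  1.64  0.    1.38 -2.35]
1 -0.03 [-0.81  0.35  1.78  0.    1.02 -2.36]
1 3.11 [-0.76  0.41  1.69  0.    1.04  0.84]
-1 0.62 [-0.16  0.37  1.79 -0.    0.98  0.79]
-1 0.62 [-0.16  0.11  1.64  0.    1.38  0.79]
-1 -0.03 [-0.81  0.35  1.78  0.    1.02  0.78]
-1 3.11 [-0.76  0.41  1.69  0.    1.04 -2.3 ]<sys>:0: UserWarning: Gimbal lock detected. Setting third angle to zero since it is not possible to uniquely determine all angles.
```

```bash
sleep 0
```

```text
(no output)
```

View pics/cst.png

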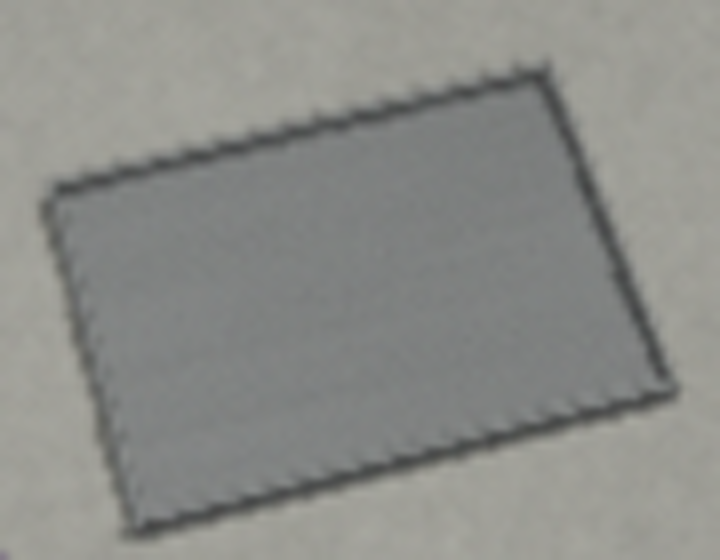

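```bash
python3 - <<'E'
from plant import bot
from g import *
rot=knob_rot(0,1)
bot.grip(0.6,60)
bot.movep(knob_tcp(.22),rot)
print(bot.move_linear(knob_tcp(.12),vel=.15))
print(bot.get_time_s(),bot.get_position(),knob_tcp(.12),bot.get_contact_force(),bot.get_grip_width())
for n in("side","top"):
    d=bot.get_image(n); pickle.dump(d,open(f"{n}1.pkl","wb"))
    P=np.array([SEAT+U*.05,SEAT+U*.1,bot.get_position()]);q=proj(d,P);print(q)
    x0,y0=(q[0]-35).astype(int); f=d["frame"].copy()
    crop(f,x0,y0,x0+60,y0+60,10,f"pics/{n}1.png"); print(x0,y0)
E
```

```text
False
3.2083 [0.57484526 0.1190404  0.09838411] [0.57447961 0.11858708 0.09773436] [0.96576042 0.42278741 0.18103396] 0.5993800488372111
[[272.06294953 162.660329  ]
 [266.01033724 151.6284844 ]
 [265.95671857 151.06220012]]
237 127
[[221.60654231 162.66994191]
 [213.90529312 165.96284321]
 [213.49912798 165.82829443]]
186 127
```

View pics/side1.png

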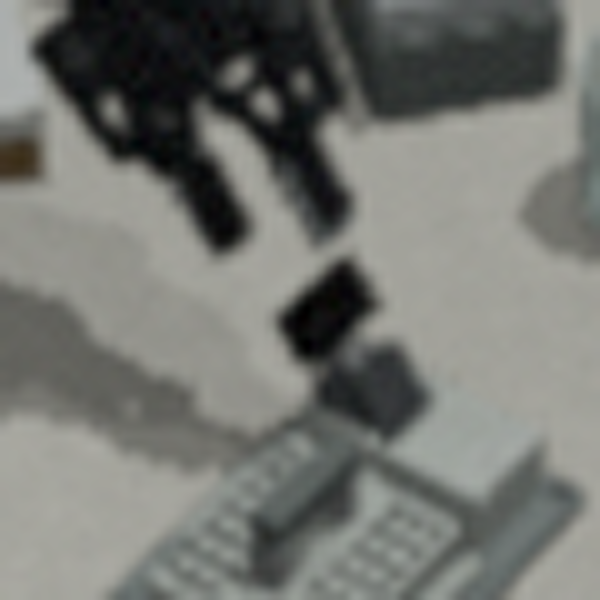

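View pics/top1.png

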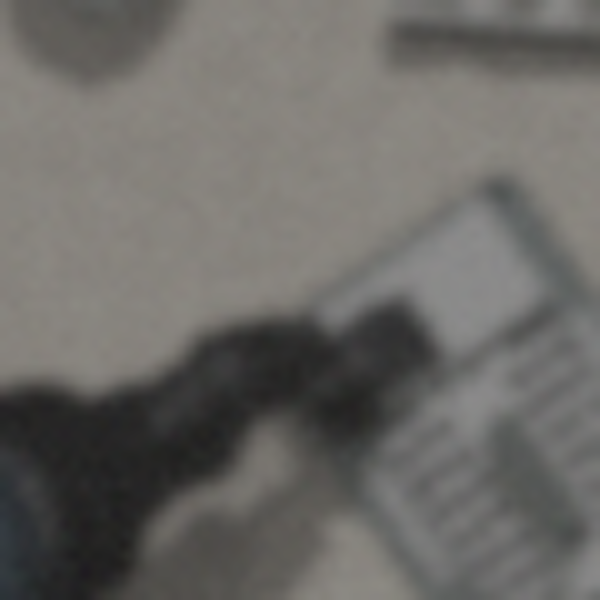

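Side view: the knob is at crop (330,312), on the projected plunger axis. The fingers, mid-tip at about (275,240), straddle it. I'll descend and close gently.

```bash
python3 - <<'E'
from plant import bot
from g import *
f0=np.array(bot.get_contact_force())
print(bot.move_linear(knob_tcp(.076),vel=.08,force_limit=8))
f1=np.array(bot.get_contact_force())
print(bot.get_position()-knob_tcp(.076),f1-f0)
bot.grip(0.0,20)
bot.hold(.2)
f=np.array(bot.get_contact_force())-f1
print("w",bot.get_grip_width(),bot.get_time_s(),"F in U,KX,KY",f@U,f@KX,f@KY, "mom",bot.get_moment(), bot.get_position()-knob_tcp(.076))
d=bot.get_image("side");pickle.dump(d,open("side2.pkl","wb"));crop(d["frame"],237,127,297,187,10,"pics/side2.png")
E
```

```text
False
[-2.51079579e-05 -2.36813138e-04 -3.00276635e-04] [-0.69793851 -1.05197523 -0.16211124]
w 0.13775410223591472 4.6417 F in U,KX,KY 6.18785255276853 -0.7713517842558119 -0.8994070700697746 mom [-0.02180202  0.20280117 -0.12774826] [0.00030968 0.00021613 0.00055445]
```

View pics/side2.png

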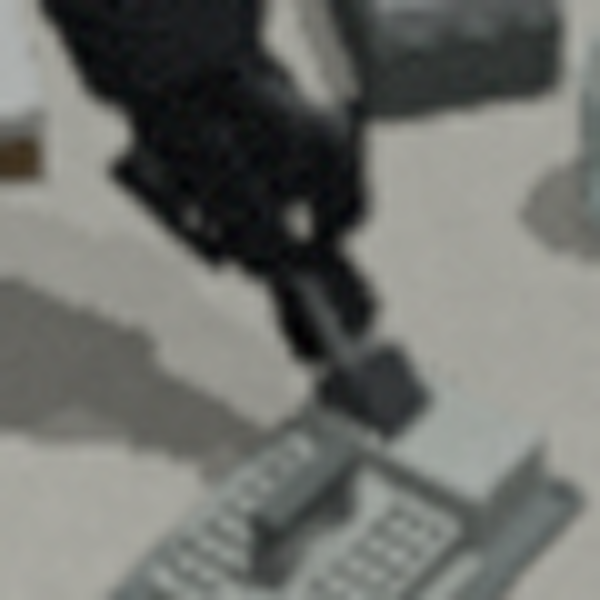

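```bash
python3 - <<'E'
from plant import bot
from g import *
rep=lambda s:(lambda f:print(s,"t",round(bot.get_time_s(),2),"F U,KX,KY",np.round([f@U,f@KX,f@KY],2),"out",round((bot.get_position()-SEAT)@U+.019,4),"w",round(bot.get_grip_width(),3)))(np.array(bot.get_contact_force()))
bot.grip(0.0,80);rep("gripped")
for e in (.005,.010,.0152):
    print(bot.move_linear(knob_tcp(.076+e),vel=.04,force_limit=40)); rep(e)
d=bot.get_image("side");crop(d["frame"],237,127,297,187,10,"pics/side3.png")
E
```

```text
gripped t 4.91 F U,KX,KY [ 7.27 -1.69 -0.62] out 0.0766 w 0.124
False
0.005 t 5.18 F U,KX,KY [-6.38  2.59 -2.31] out 0.0807 w 0.126
False
0.01 t 5.46 F U,KX,KY [-8.01  3.08 -3.61] out 0.0855 w 0.123
False
0.0152 t 5.74 F U,KX,KY [-9.71  4.09 -2.57] out 0.0905 w 0.127
```

View pics/side3.png

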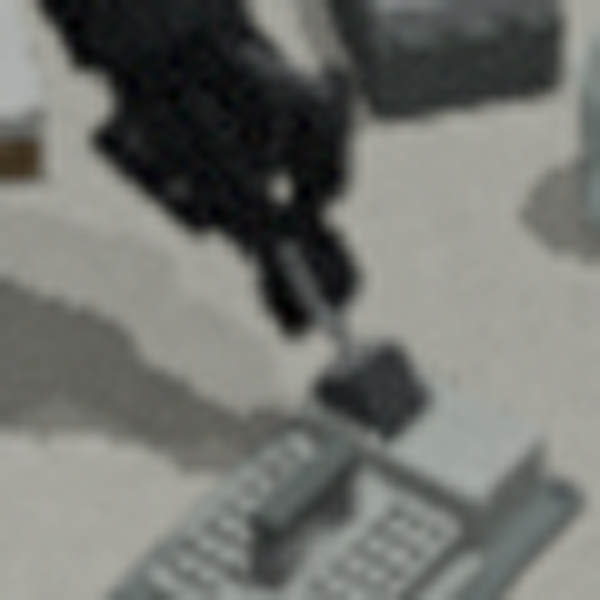

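```bash
python3 - <<'E'
from plant import bot
from g import *
rep=lambda s:(lambda f:print(s,"t",round(bot.get_time_s(),2),"F U,KX,KY",np.round([f@U,f@KX,f@KY],2),"out",round((bot.get_position()-SEAT)@U+.019,4),"w",round(bot.get_grip_width(),3)))(np.array(bot.get_contact_force()))
for e in (.0165,.0175,.0185):
    r=bot.move_linear(knob_tcp(.076+e),vel=.02,force_limit=6); rep(e)
    f=np.array(bot.get_contact_force())
    if r or -f@U>13: print("stop");break
E
```

```text
0.0165 t 6.04 F U,KX,KY [-9.43  2.82 -2.13] out 0.0917 w 0.126
0.0175 t 6.29 F U,KX,KY [-11.34   2.73  -2.21] out 0.0926 w 0.123
0.0185 t 6.54 F U,KX,KY [-11.     2.95  -1.85] out 0.0936 w 0.126
```

```bash
python3 - <<'E'
from plant import bot
from g import *
rep=lambda s:(lambda f:print(s,"t",round(bot.get_time_s(),2),"F U,KX,KY",np.round([f@U,f@KX,f@KY],2),"M.U",round(np.array(bot.get_moment())@U,2),"out",round((bot.get_position()-SEAT)@U+.019,4),"w",round(bot.get_grip_width(),3)))(np.array(bot.get_contact_force()))
bot.move_linear(knob_tcp(.076+.0172),vel=.02);rep("back")
q=np.array(bot.get_joint_pos()); q0=q[5]
for a in (.3,.6,.9,1.2,1.4,1.57):
    q[5]=q0+a; bot.goto_joints(q); rep(a)
    f=np.array(bot.get_contact_force())
    if np.linalg.norm(f-(f@U)*U)>25 or abs(np.array(bot.get_moment())@U)>1: print("halt");break
d=bot.get_image("side");crop(d["frame"],237,127,297,187,10,"pics/side4.png")
E
```

```text
back t 6.79 F U,KX,KY [-9.94  3.25 -1.86] M.U 0.07 out 0.0922 w 0.126
0.3 t 7.18 F U,KX,KY [-9.67  2.84 -0.74] M.U 0.02 out 0.0912 w 0.123
0.6 t 7.58 F U,KX,KY [-10.09   4.71  -0.96] M.U -0.06 out 0.0913 w 0.127
0.9 t 7.97 F U,KX,KY [-10.01   4.65  -1.66] M.U 0.05 out 0.0913 w 0.124
1.2 t 8.36 F U,KX,KY [-10.03   5.15  -0.33] M.U -0.0 out 0.0913 w 0.127
1.4 t 8.67 F U,KX,KY [-9.95  5.47  0.39] M.U -0.02 out 0.0914 w 0.126
1.57 t 8.95 F U,KX,KY [-9.34  5.7   0.01] M.U -0.02 out 0.0914 w 0.125
```

View pics/side4.png

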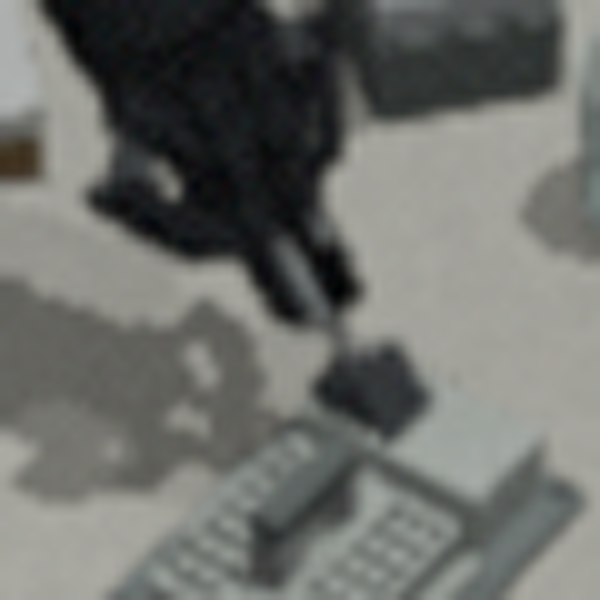

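```bash
python3 - <<'E'
from plant import bot
from g import *
rep=lambda s:(lambda f:print(s,"t",round(bot.get_time_s(),2),"F U,KX,KY",np.round([f@U,f@KX,f@KY],2),"M.U",round(np.array(bot.get_moment())@U,2),"out",round((bot.get_position()-SEAT)@U+.019,4),"w",round(bot.get_grip_width(),3)))(np.array(bot.get_contact_force()))
pos=np.array(bot.get_position())
bot.move_linear(pos-U*.0015,vel=.02);rep("low")
bot.grip(0.55,40);rep("open")
pos=np.array(bot.get_position())
print(bot.move_linear(pos+U*.03,vel=.08,force_limit=10));rep("ret")
bot.move_linear(pos+U*.12,vel=.2);rep("ret")
for n,b in (("side",(237,127)),("top",(200,135))):
    d=bot.get_image(n);pickle.dump(d,open(n+"5.pkl","wb"));crop(d["frame"],b[0],b[1],b[0]+65,b[1]+60,10,f"pics/{n}5.png")
E
```

```text
low t 9.28 F U,KX,KY [-4.29  2.68 -0.38] M.U -0.06 out 0.0896 w 0.128
open t 9.72 F U,KX,KY [-0.49 -0.51  0.46] M.U -0.02 out 0.09 w 0.552
False
ret t 10.24 F U,KX,KY [ 0.19 -0.27 -0.24] M.U -0.0 out 0.1207 w 0.548
ret t 10.84 F U,KX,KY [0.16 0.53 0.67] M.U -0.02 out 0.2093 w 0.555
```

View pics/side5.png

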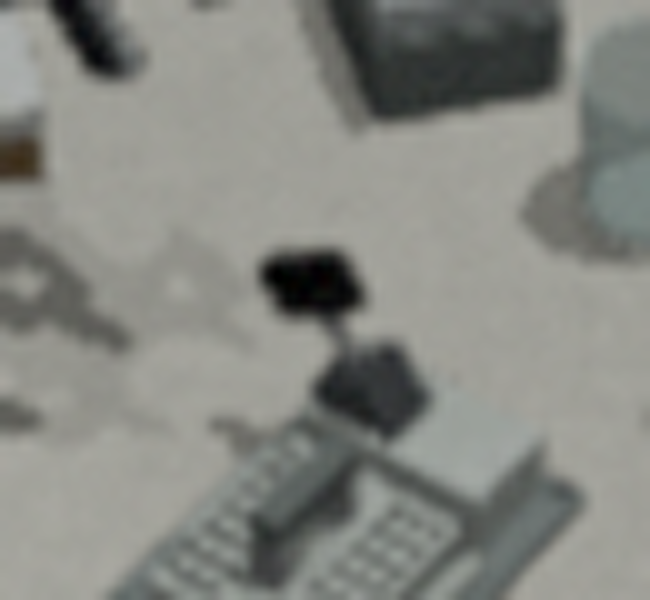

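View pics/top5.png

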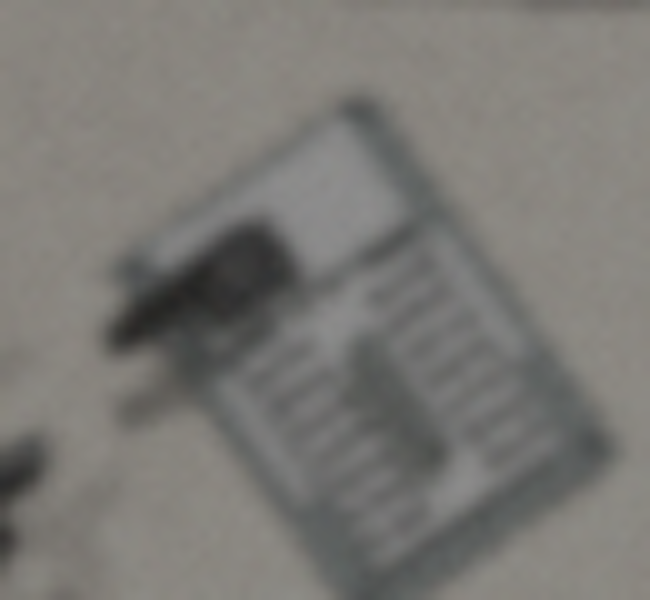

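The side view shows the knob pulled out and turned crossways at (310,285). In the top view the bar now runs along the dock's y. It is latched with nothing touching it. Next is the carrier.

```bash
python3 - <<'E'
from plant import bot
from g import *
pos=np.array(bot.get_position())
bot.move_linear([pos[0],pos[1],.25],vel=.2)
r=down_rot(YAW,-1)
C=Od+Rd@[-.002,0,0]
bot.movep(C+[0,0,.22],r)
bot.move_linear(C+[0,0,.12],vel=.15)
f0=np.array(bot.get_contact_force())
print(bot.get_time_s(),bot.get_position()-C)
for n,b in (("side",(237,127)),("top",(200,135))):
    d=bot.get_image(n);pickle.dump(d,open(n+"6.pkl","wb"));crop(d["frame"],b[0],b[1],b[0]+70,b[1]+65,9,f"pics/{n}6.png")
E
```

```text
13.0833 [0.00055527 0.00064721 0.12080496]<sys>:0: UserWarning: Gimbal lock detected. Setting third angle to zero since it is not possible to uniquely determine all angles.
```

View pics/side6.png

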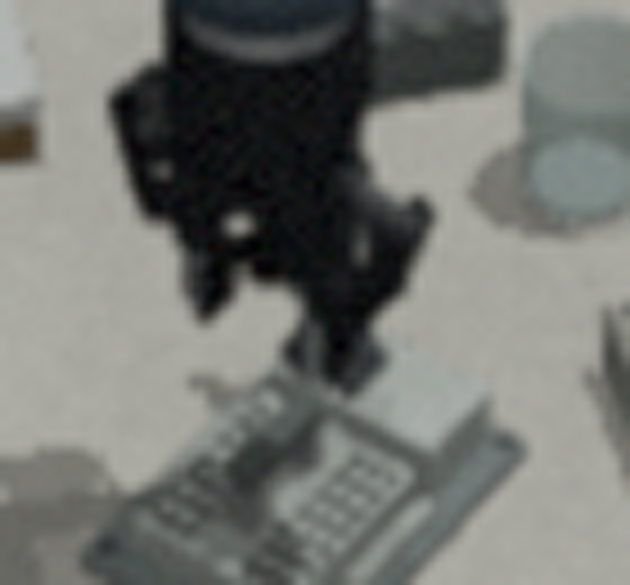

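View pics/top6.png

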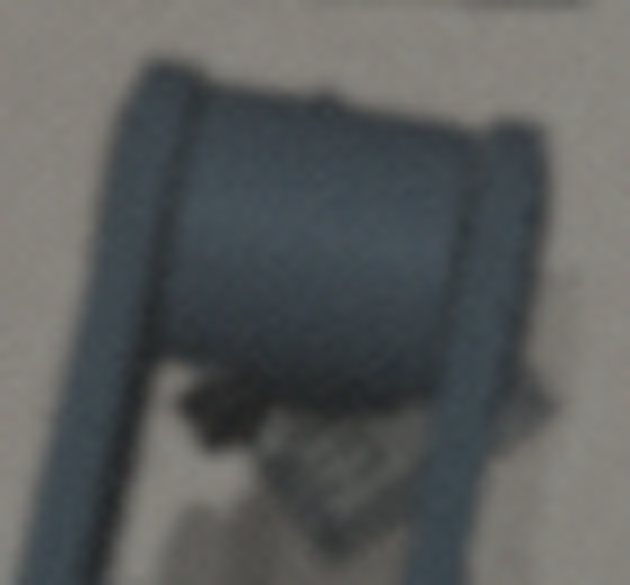

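```bash
python3 - <<'E'
from plant import bot
from g import *
C=Od+Rd@[-.002,0,0]
D=lambda v:np.round(Rd.T@np.array(v),2)
f0=np.array(bot.get_contact_force())
print(bot.move_linear(C+[0,0,.047],vel=.08,force_limit=8))
print(D(bot.get_contact_force()-f0),bot.get_position()-C)
bot.grip(0.0,20);bot.hold(.1)
print("w",bot.get_grip_width(),"F",D(bot.get_contact_force()-f0),"M",D(bot.get_moment()),Rd.T@(bot.get_position()-C),bot.get_time_s())
d=bot.get_image("side");pickle.dump(d,open("side7.pkl","wb"));crop(d["frame"],237,127,307,192,9,f"pics/side7.png")
E
```

```text
False
[ 0.3  -0.1   0.07] [ 5.51524937e-04 -7.34268485e-05  4.75167690e-02]
w 0.15966078469882775 F [ 0.09 -0.35  4.07] M [0.02 0.05 0.03] [ 0.00029591 -0.00035069  0.04752148] 14.7333
```

View pics/side7.png

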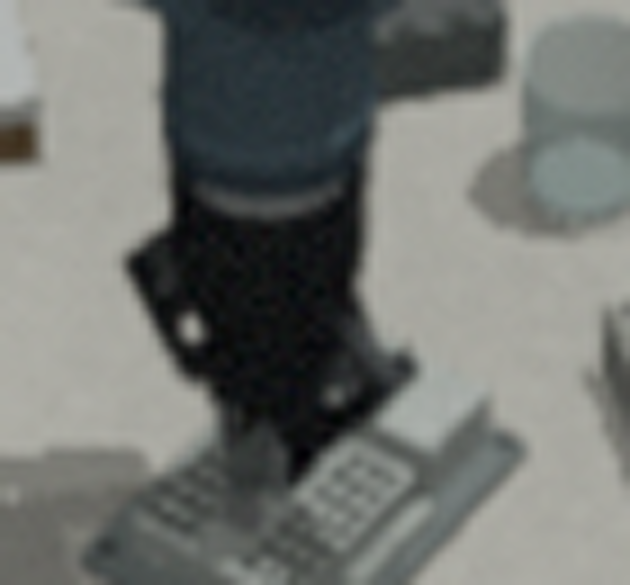

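```bash
python3 - <<'E'
from plant import bot
from g import *
D=lambda v:np.round(Rd.T@np.array(v),2)
bot.grip(0.0,80)
P=np.array(bot.get_position());P[2]+=.0005
print("F",D(bot.get_contact_force()))
for e in (.01,.02,.03,.04,.052):
    r=bot.move_linear(P+Rd@[-e,0,0],vel=.05,force_limit=15)
    print(e,r,"F",D(bot.get_contact_force()),"M",D(bot.get_moment()),D(1000*(bot.get_position()-P)),bot.get_time_s())
    if r: break
d=bot.get_image("side");pickle.dump(d,open("side8.pkl","wb"));crop(d["frame"],232,127,302,192,9,f"pics/side8.png")
E
```

```text
F [-0.93 -0.2   5.56]
0.01 False F [-0.92 -0.21 -1.17] M [ 0.02  0.01 -0.03] [-10.97   0.47  -0.5 ] 15.3417
0.02 False F [-0.28  0.42 -2.68] M [ 0.01  0.03 -0.02] [-20.53   0.18  -0.25] 15.6917
0.03 False F [ 0.04 -0.31 -3.09] M [0.03 0.03 0.  ] [-30.36   0.06  -0.05] 16.0417
0.04 False F [-0.82 -0.56 -2.81] M [ 0.    0.06 -0.03] [-4.033e+01  3.000e-02 -3.000e-02] 16.3917
0.052 False F [-0.53  0.85 -3.55] M [-0.    0.02 -0.06] [-5.227e+01  1.000e-02  1.000e-02] 16.7833
```

View pics/side8.png

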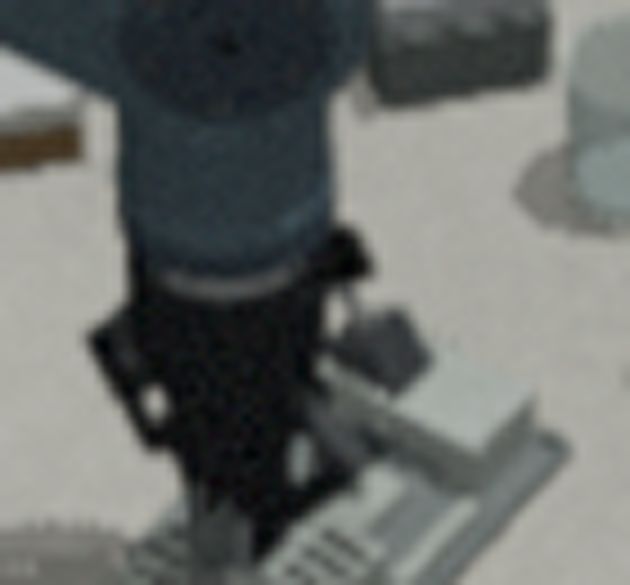

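```bash
python3 - <<'E'
from plant import bot
from g import *
P=np.array(bot.get_position())
bot.move_linear(P+Rd@[-.008,0,0],vel=.05)
P=np.array(bot.get_position())
bot.move_linear(P+[0,0,.03],vel=.06)
bot.move_linear([P[0],P[1],.20],vel=.15)
f=np.array(bot.get_contact_force());print("lifted F",f.round(2),"M",np.round(bot.get_moment(),2),"w",bot.get_grip_width(),bot.get_time_s())
m=np.array([.4782,-.312,0]);ty=np.radians(-1.56)
tgt=m-.021*np.array([np.cos(ty),np.sin(ty),0])
r=down_rot(ty,-1)
bot.move_linear(tgt+[0,0,.20],vel=.15,rotation=r)
bot.move_linear(tgt+[0,0,.08],vel=.12)
print(bot.get_position(),bot.get_ee_rot(),r,bot.get_time_s())
for n,b in (("side",(225,205)),("top",(290,140))):
    d=bot.get_image(n);pickle.dump(d,open(n+"9.pkl","wb"));crop(d["frame"],b[0],b[1],b[0]+110,b[1]+100,6,f"pics/{n}9.png")
E
```

```text
lifted F [ 0.03  0.44 -3.57] M [-0.    0.01  0.01] w 0.1471130157919467 18.75
[ 0.4577595  -0.31199045  0.08087192] [ 2.34373652  1.56914128 -0.82504923] [-3.11436552  1.57079633  0.        ] 22.1083<sys>:0: UserWarning: Gimbal lock detected. Setting third angle to zero since it is not possible to uniquely determine all angles.
```

View pics/side9.png

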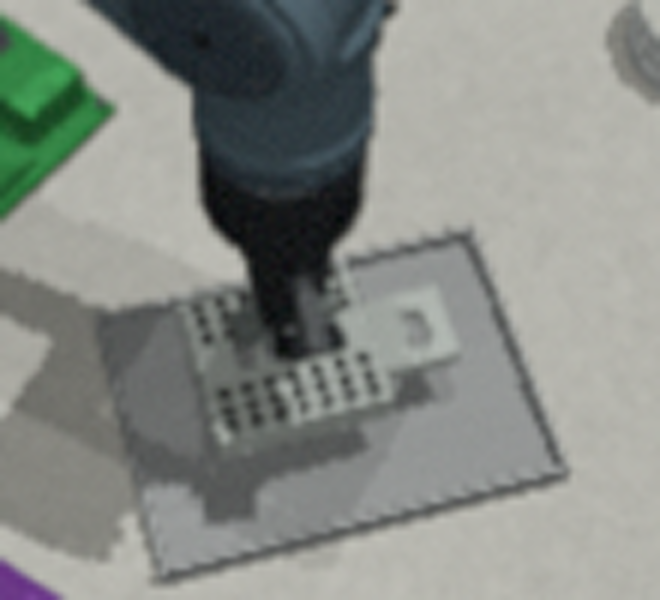

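View pics/top9.png

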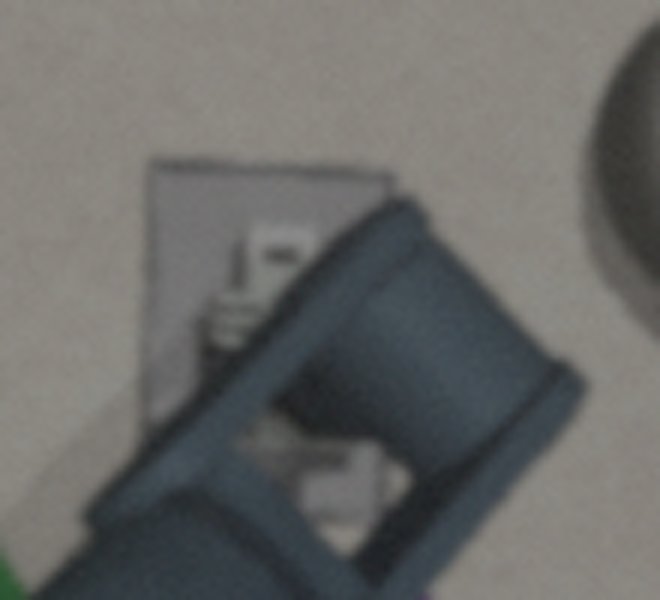

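```bash
python3 - <<'E'
from plant import bot
from g import *
P=np.array(bot.get_position())
print(bot.move_linear([P[0],P[1],.047],vel=.06,force_limit=8),bot.get_position()[2],np.round(bot.get_contact_force(),2))
for z in (.045,.0435,.0425,.0415,.0405,.0395):
    r=bot.move_linear([P[0],P[1],z],vel=.012,force_limit=6); f=np.array(bot.get_contact_force())
    print(z,r,round(bot.get_position()[2],4),f.round(2),np.round(bot.get_moment(),2))
    if r or f[2]>-1.0: break
print(bot.get_time_s(),bot.get_grip_width())
E
```

```text
False 0.04684603819486003 [-0.54  0.39 -2.21]
0.045 False 0.0452 [ 0.59 -0.83 -2.88] [0.01 0.01 0.  ]
0.0435 False 0.0434 [ 0.91 -0.34 -3.15] [ 0.01  0.04 -0.01]
0.0425 False 0.0424 [-0.93  0.41 -2.72] [-0.   -0.02 -0.03]
0.0415 False 0.0417 [ 0.16  0.05 -1.62] [ 0.04 -0.    0.03]
0.0405 False 0.0417 [-3.04  2.81  7.68] [0.46 0.47 0.01]
24.25 0.14501371653267311
```

```bash
python3 - <<'E'
from plant import bot
from g import *
P=np.array(bot.get_position())
bot.move_linear([P[0],P[1],.0413],vel=.02);print(np.round(bot.get_contact_force(),2))
bot.grip(0.5,40);bot.hold(.2);print(np.round(bot.get_contact_force(),2),bot.get_grip_width())
print(bot.move_linear([P[0],P[1],.085],vel=.06,force_limit=6))
print(bot.move_linear([P[0],P[1],.25],vel=.2)); 
bot.goto_joints([1.037, 0.181, 1.607, 0, 1.354, -0.206])
print(bot.get_time_s(),np.round(bot.get_contact_force(),2))
for n,b in (("side",(225,205)),("top",(290,140))):
    d=bot.get_image(n);pickle.dump(d,open(n+"a.pkl","wb"));crop(d["frame"],b[0],b[1],b[0]+110,b[1]+100,6,f"pics/{n}a.png");cv2.imwrite(f"pics/{n}full.png",d["frame"])
    if n=="side": crop(d["frame"],232,127,302,192,9,"pics/sidedock.png")
E
```

```text
[-0.13  1.33  3.12]
[ 0.32 -0.2   0.4 ] 0.49880402983738487
False
False
30.1 [-0.42  0.07 -0.09]
```

View pics/sidea.png

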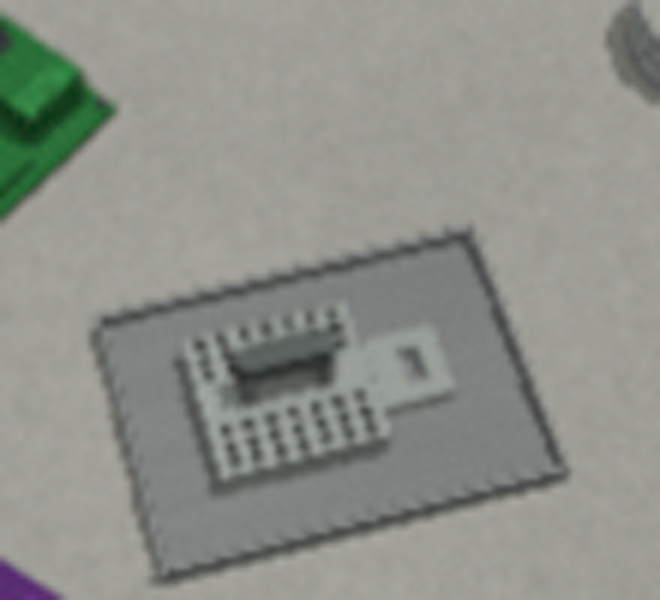

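View pics/topa.png

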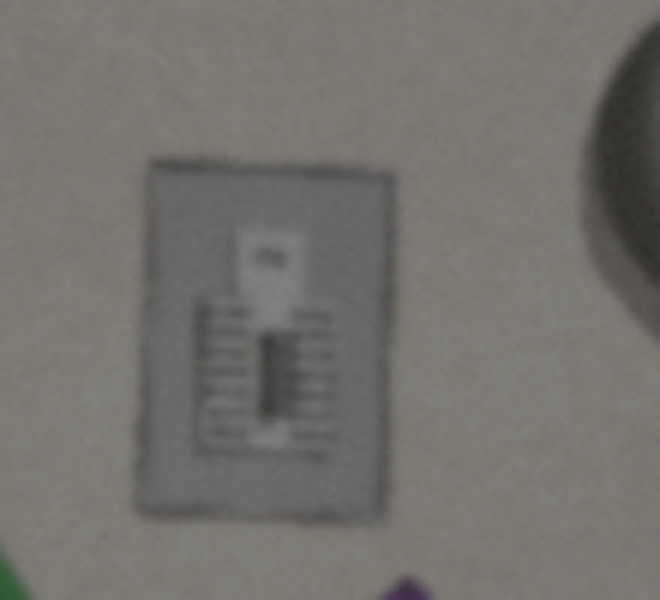

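View pics/sidedock.png

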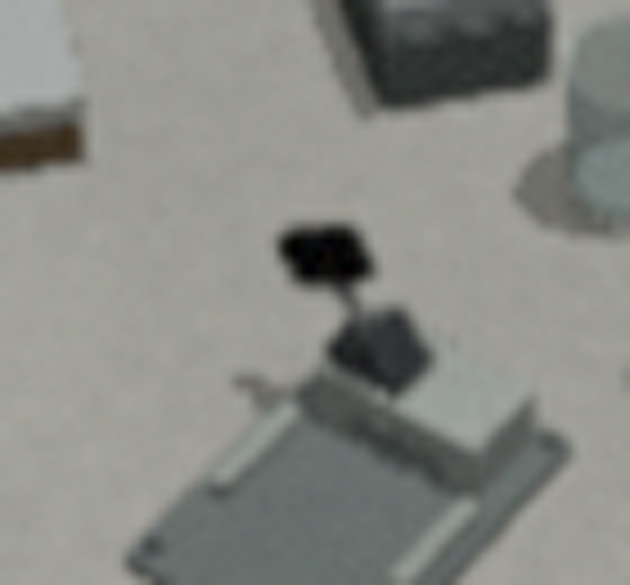

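View pics/topfull.png

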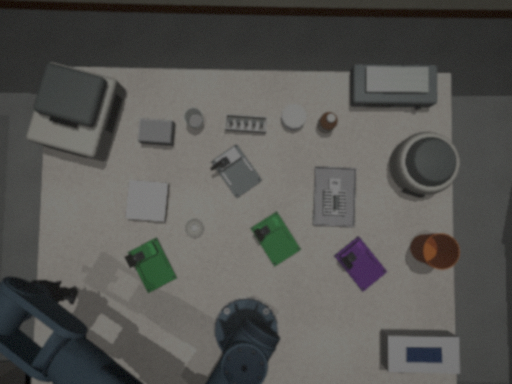

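The carrier lies flat in the tray. In the top crop its middle is at about (270,343) and the tray's at about (267,340), a few mm apart at most. The plunger is still out and turned, and the bystanders are at the same pixels as at the start.

```bash
python3 -c "
from plant import bot
print(bot.hand_in(),bot.get_time_s())"
```

```text
the job is handed in; nothing more can be done
the job is handed in; nothing more can be done
```

The carrier is in the tray and the plunger is latched open. I handed the job in at about 30 s on the robot's clock, and it gives no verdict.

**What I did:** I gripped the grey dock's knob and pulled it about 17 mm to its stop. I turned it about 1.57 rad clockwise (−1.57), eased it down to 13 mm and let go. I then took the carrier by its handle, slid it about 60 mm along the dock's −x and lifted it. I carried it to the steel tray, lowered it until the force showed it on the floor, then released it and backed away.

**Last checks, all from pictures and readings:**
- **Plunger:** it is still out and turned crossways.
- **Carrier:** it lies flat and aligned in the tray, its middle within a few mm of the tray's centre.
- **Bystanders:** they are at their starting pixels.
- **Arm:** it is back at its start pose with tool force about 0 N.

No check failed. The fit of the dock's position left errors of up to about 1.8 px (roughly 6 mm), but the low side forces during both grips showed the gripper was well centred.

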